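# Start the test of the board in the two-drawer tester

### The arm

A 6-joint arm with a two-finger parallel gripper is mounted at the origin on the work surface. World frame = base frame: x ahead of the robot, y to its left, z up, the work surface at z = 0. Lengths are in m, angles in rad, forces in N, time in s.
With the tool pointing down it reaches from about 0.275 to 1 m from the base axis. Payload 8.4 kg.
Tool frame: the origin (TCP) lies on the centre line of the jaws, within the pads' length; the fingertips stand 17 mm ahead of it and the grasp point (between the pads) lies 2 mm behind it (bot.tcp_to_tips is the z of the fingertips in the tool frame, in m); z points along the fingers, y is the line along which they close (so a half turn about z gives the same grasp; the last joint's range is limited). The gripper opens to 85 mm and grips with 20 to 120 N. Pads are 22 mm wide; open, the fingers measure 114 mm over their backs; the gripper's body (76 mm by 85 mm) begins 54 mm behind the grasp point. The pads swing forward as they close: fully open they stand 13 mm farther back than shut.
Start: joints at [-1.305, 0.353, 1.633, -0, 1.155, -0.002], TCP at [0.165, -0.603, 0.248] pointing down, gripper open.
Joint ranges: [-2.63, 2.63], [-0.92, 2.1], [0.06, 2.66], [-1.3, 4.44], [0, 2.69], [-3.02, 3.02]. Speed limits (rad/s): [2.22, 2.22, 2.79, 3.14, 3.14, 3.14].

### API

Orientations are given as a unit quaternion [x, y, z, w].
In Python, from workcell import bot, hand, kinematics, get_obs, vision, hand_in gives the robot as it stands. The module is installed in compiled form; this text tells all that it offers. Calls block until the motion is done:
- bot.reach(position, orientation): joint-space move of the TCP to a pose.
- bot.servo_line(position, ori=None, velocity=0.15): straight line of the TCP; ori=None keeps the orientation; velocity is the mean speed in m/s.
- bot.goto_joints(angles): joint-space move.
- hand.move_gripper(opening, strength=None): finger opening in m; strength is the grip in N (None keeps the last); returns when the fingers have stopped.
- bot.dwell(seconds).
- kinematics.solve_ik(position, orientation): joint angles nearest the present ones, or None.
- get_obs(): the state.
- vision.read_camera(name): name is "scene" or "side" or "wrist"; returns a dict with "frame" (400x640x3 uint8, red, green, blue), "intrinsics" (3x3 intrinsics, pixels), "view" (4x4, takes a point from world to camera coordinates). Camera axes: x right, y down, z forward; pixel columns grow to the right and rows downward; lengths in m; the calibration is good to about 2 mm. A picture is of the moment at which its call begins. There is no depth.
A pose or a line that the arm cannot do raises bot.IKError and nothing moves.
- hand_in(): hands the job in; it is judged then, once.
The state is a dict: "time_s": time; "joint_pos": joint angles; "joint_vel": joint speeds; "joint_efforts": joint torques, N m; "position": TCP position; "orientation": TCP orientation; "wrist_force": force on the tool from outside, world axes, zero at the start; "ft_torque": the same for the moment, N m; "gripper_width": finger opening in m; "grip_force": force on a finger pad.
Only numpy, scipy, OpenCV 4.12 (cv2) and the standard library are available. Lean on these libraries where they do the work, as an engineer would, in place of code of your own. Each camera call takes 0.05 s, during which the arm holds its last target. There are 200 camera calls.

### The job

One drawer of the board tester holds a circuit board, carelessly laid in; the other holds only its pin cover. Square the board up in its nest, snug against both the rear stop and the left stop (left as the robot sees it), push that drawer fully shut and then press the start button above it. Leave the other drawer open with its cover, do not press its button, and do not disturb anything else on the bench.

Things in the scene. Friction and masses are not known exactly. Their poses are not given: they have to be found in the camera images.
- tester: Grey sheet-metal bench tester, 200 deep x 372 wide x 85 high, fixed. Origin on the bench under the middle of its front face; x points into the tester (away from the robot), y to its left, z up. Two drawers side by side, left centred at y = +92 mm, right at -92 mm, slide out towards -x. Each has its start button on the tester's top, on the drawer's centre line, 62 mm behind the front face.
- drawer_left (a joint): How far the left drawer (at +y) is out, m: 0 = fully shut, 0.158 = end of travel; it starts 0.150 to 0.156 out. Stiff runners: about 8 N to move it, stays where it is left, no latch or spring. It is a flat nest plate, 160 wide, its top 25 mm above the bench, without side walls, behind an upright front panel 168 wide x 4 thick that reaches from 12 to 74 mm above the bench.
- drawer_right (a joint): The same for the right drawer (at -y), which is identical: its left stop too is on its +y side.
- nest_left (a point): Point on top of the left nest plate where the board's origin lies when home: 105 mm behind the panel's outer face, 13 mm left of the drawer's centre line, 25 mm above the bench; moves with the drawer, axes as the tester's. Steel stops, 12 high, 7 thick: the rear one's face is 35 mm behind this point (+x) and 108 long; the left one's face 45 mm to its left (+y), 60 long, centred on this x.
- nest_right (a point): The same point of the right drawer, with the same stops. (The flush brass dots in both nest plates are contact heads.)
- front_left (a point): Middle of the front edge of the left drawer's pull lip, the place to push the drawer shut: 12 mm in front of the panel's outer face, 72 mm above the bench. The lip is 4 thick and runs along the whole top of the panel. The point moves with the drawer (12 mm in front of the tester's front face when shut); axes as the tester's.
- front_right (a point): The same point of the right drawer.
- start_left (a joint): Travel of the left drawer's start button, m: 0 = up, 0.006 = fully down, where its spring pushes back with 4 N. Counts as pressed beyond 0.004 and springs back up. Moves straight down.
- start_right (a joint): The same for the right drawer's start button.
- start_left_top (a point): Middle of the top of the left start button (round, white, 26 mm across, in a grey collar on the tester's top).
- start_right_top (a point): Middle of the top of the right start button.
- board: Green circuit board in a black plastic carrier, 70 (x) x 90 (y) x 10 high, 160 g; transformer, capacitors, heat sink up to 30 high in all. Origin: centre of the carrier's underside; x to the drawer's rear, z up. Loose on a nest plate, 8 to 32 mm short of the rear stop, 8 to 26 mm right of the left stop, turned up to 0.12 rad. At least 28 mm free before it to the front panel and 40 mm to its right.
- pin_cover: Plain black plate, 70 x 90 x 8, with a 20 mm round knob in the middle (25 mm high in all), 120 g, lying loose on the other nest plate. Origin at the centre of its underside. To stay there.
- solder_spool: Bystander: reel of solder, 54 mm across x 48 high, standing on the tester's top, about 150 mm behind the front face between the two buttons. Origin at the centre of its underside.
- relay: Bystander: white relay, 28 x 13 x 15 high, on the tester's top near the front, between the two buttons. Origin at the centre of its underside.
- multimeter: Bystander: hand multimeter lying on the bench at the right, 170 x 84 x 42 high. Origin at the centre of its underside.
- screwdriver: Bystander: screwdriver 170 long lying on the bench at the left.
- cutters: Bystander: side cutters, about 125 long x 11 high, lying on the bench at the right front.
- parts_bin: Bystander: black open bin, 100 x 130 x 45 high, with components, on the bench at the left. Origin at the centre of its underside.
Mind the look-alikes: they are no part of the job. Leave any orange or purple look-alike of the board alone.

How it is judged:
On the way, in this order (a step that is already met when the one before it is completed fails the run):
1. the board lies home in its nest, against the rear stop and the left stop, its drawer still open (((x of board in the frame of nest_left between -0.003 and 0.003 m and y of board in the frame of nest_left between -0.003 and 0.003 m and z of board in the frame of nest_left between -0.003 and 0.003 m and angle between the x axis of board and the x axis of nest_left, either way round below 0.04 rad and value of joint drawer_left above 0.03 m) or (x of board in the frame of nest_right between -0.003 and 0.003 m and y of board in the frame of nest_right between -0.003 and 0.003 m and z of board in the frame of nest_right between -0.003 and 0.003 m and angle between the x axis of board and the x axis of nest_right, either way round below 0.04 rad and value of joint drawer_right above 0.03 m))), for 0.2 s.
2. its drawer is fully shut with the board home (((x of board in the frame of nest_left between -0.003 and 0.003 m and y of board in the frame of nest_left between -0.003 and 0.003 m and z of board in the frame of nest_left between -0.003 and 0.003 m and angle between the x axis of board and the x axis of nest_left, either way round below 0.04 rad and value of joint drawer_left below 0.004 m) or (x of board in the frame of nest_right between -0.003 and 0.003 m and y of board in the frame of nest_right between -0.003 and 0.003 m and z of board in the frame of nest_right between -0.003 and 0.003 m and angle between the x axis of board and the x axis of nest_right, either way round below 0.04 rad and value of joint drawer_right below 0.004 m))), for 0.2 s.
3. the start button above that drawer is pressed (((x of board in the frame of nest_left between -0.003 and 0.003 m and y of board in the frame of nest_left between -0.003 and 0.003 m and z of board in the frame of nest_left between -0.003 and 0.003 m and angle between the x axis of board and the x axis of nest_left, either way round below 0.04 rad and value of joint drawer_left below 0.004 m and value of joint start_left above 0.004 m) or (x of board in the frame of nest_right between -0.003 and 0.003 m and y of board in the frame of nest_right between -0.003 and 0.003 m and z of board in the frame of nest_right between -0.003 and 0.003 m and angle between the x axis of board and the x axis of nest_right, either way round below 0.04 rad and value of joint drawer_right below 0.004 m and value of joint start_right above 0.004 m))), for 0.05 s.
At the end, for the whole second after the job is handed in: The board lies flat and still in its nest within 3 mm of both stops and 0.04 rad of square; its drawer is within 4 mm of shut and its start button is up again; the other drawer is still at least 130 mm out with the pin cover on its nest (((x of board in the frame of nest_left between -0.003 and 0.003 m and y of board in the frame of nest_left between -0.003 and 0.003 m and z of board in the frame of nest_left between -0.003 and 0.003 m and angle between the x axis of board and the x axis of nest_left, either way round below 0.04 rad and value of joint drawer_left below 0.004 m and value of joint drawer_right above 0.13 m and value of joint start_left below 0.002 m and horizontal distance between pin_cover and nest_right below 0.06 m) or (x of board in the frame of nest_right between -0.003 and 0.003 m and y of board in the frame of nest_right between -0.003 and 0.003 m and z of board in the frame of nest_right between -0.003 and 0.003 m and angle between the x axis of board and the x axis of nest_right, either way round below 0.04 rad and value of joint drawer_right below 0.004 m and value of joint drawer_left above 0.13 m and value of joint start_right below 0.002 m and horizontal distance between pin_cover and nest_left below 0.06 m)) and linear speed of board below 0.02 m/s); the robot touches nothing.
It fails at once if the other drawer is moved by more than 20 mm ((y of board in the frame of tester above 0 m and distance of front_right from where it was at the start of the episode above 0.02 m) or (y of board in the frame of tester below 0 m and distance of front_left from where it was at the start of the episode above 0.02 m)).
It fails at once if the start button of the other drawer is pressed ((y of board in the frame of tester above 0 m and value of joint start_right above 0.003 m) or (y of board in the frame of tester below 0 m and value of joint start_left above 0.003 m)).
It fails at once if the start button is pressed while the drawer below it is open ((y of board in the frame of tester above 0 m and value of joint start_left above 0.004 m and value of joint drawer_left above 0.01 m) or (y of board in the frame of tester below 0 m and value of joint start_right above 0.004 m and value of joint drawer_right above 0.01 m)).
It fails at once if the board is tipped by more than 0.35 rad (angle between board's own z axis and vertical above 0.35 rad).
It fails at once if the pin cover or a bystander is moved by more than 30 mm (distance of any of pin_cover, solder_spool, relay, multimeter, screwdriver, cutters, parts_bin from where it was at the start of the episode above 0.03 m).
It also fails if it takes over 58 s, if anything falls off the work surface, if the arm or the gripper's body presses on something with over 40 N, if the wrist force passes 120 N, or if a joint passes its speed limit or range.

## Working session

There is one attempt and no reset: what is moved stays moved. The work goes in short steps, each a Python script; the robot and the scene stay as the last script left them, time stands still between calls to the robot, and variables do not carry over. Pictures are saved under pics/ and viewed, at most 10 in all, crops included, and the job is handed in when it is done.

```bash
mkdir -p pics
cat > h.py <<'E'
import numpy as np, cv2
from workcell import bot, hand, kinematics, get_obs, vision, hand_in
def shot(n,f):
    c=vision.read_camera(n); cv2.imwrite('pics/'+f+'.png',c['frame'][:,:,::-1]); np.savez('pics/'+f+'.npz',K=c['intrinsics'],V=c['view']); return c
def ray(c,uv,z):
    K,V=c['intrinsics'] if 'intrinsics' in c else c['K'],c['view'] if 'view' in c else c['V']
    R,t=V[:3,:3],V[:3,3]; o=-R.T@t
    d=(R.T@np.linalg.inv(K)@np.c_[np.atleast_2d(uv),np.ones(len(np.atleast_2d(uv)))].T).T
    return o+d*((z-o[2])/d[:,2])[:,None]
def proj(c,P):
    K,V=c['intrinsics'] if 'intrinsics' in c else c['K'],c['view'] if 'view' in c else c['V']
    q=(V[:3,:3]@np.atleast_2d(P).T).T+V[:3,3]; p=(K@q.T).T; return p[:,:2]/p[:,2:]
E
python3 - <<'E'
from h import *
for n in ('scene','side'):
    c=shot(n,n+'0'); V=c['view']; print(n,-V[:3,:3].T@V[:3,3],c['intrinsics'][0,0])
o=get_obs();print(o['position'],o['orientation'],o['time_s'],bot.tcp_to_tips)
E
```

```text
scene [ 1.23810524 -0.48469906  0.7087319 ] 388.8357878931968
side [0.24590748 0.63645203 0.96207679] 370.4302413048051
[ 0.16527492 -0.60234428  0.24762477] [ 9.91047944e-01  1.33504965e-01 -7.89925330e-05 -6.25163452e-04] 0.1 0.017
```

View pics/scene0.png

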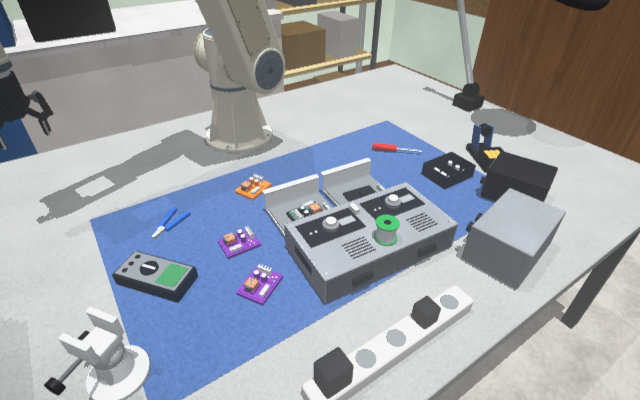

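View pics/side0.png

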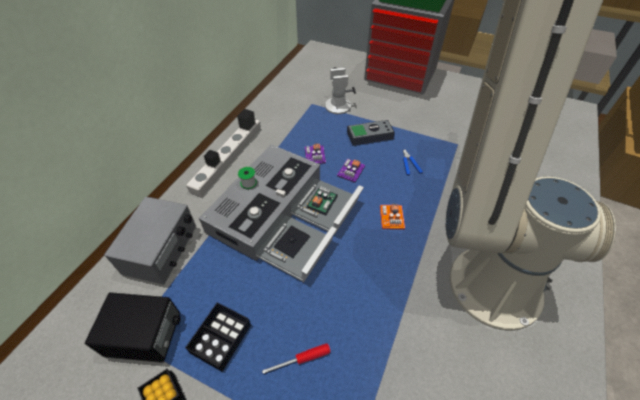

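The pictures show one green board in the drawer farther from the side camera (scene (305,210), side (322,200)). That is the right drawer, at -y. The pin cover is in the left drawer (side (293,240)). Look-alikes: orange board at side (393,216), purple boards at side (351,168) and (316,153). I choose the green one in the drawer and check it in a close crop.

Run:
```python
from h import *
im=cv2.imread('pics/side0.png'); cv2.imwrite('pics/crop1.png',cv2.resize(im[140:290,195:375],None,fx=4,fy=4,interpolation=cv2.INTER_CUBIC))
c=np.load('pics/side0.npz')
print(ray(c,[(322,200)],.045),ray(c,[(293,240)],.035), ray(c,[(289,171),(254,211)],.087), ray(c,[(203,211),(275,149),(320,160),(262,258)],.085))
c=np.load('pics/scene0.npz')
print(ray(c,[(305,210)],.045),ray(c,[(331,222),(391,199)],.087))
```

```text
[[ 0.55247651 -0.05094655  0.045     ]] [[0.57060127 0.11751678 0.035     ]] [[ 0.6872745  -0.08619259  0.087     ]
 [ 0.70544416  0.10400547  0.087     ]] [[ 0.84569421  0.16678746  0.085     ]
 [ 0.78156317 -0.16120032  0.085     ]
 [ 0.61717234 -0.17676025  0.085     ]
 [ 0.60290633  0.23225001  0.085     ]]
[[ 0.5549454  -0.05979257  0.045     ]] [[ 0.67152489 -0.05904517  0.087     ]
 [ 0.68501478  0.12358429  0.087     ]]
```

View pics/crop1.png

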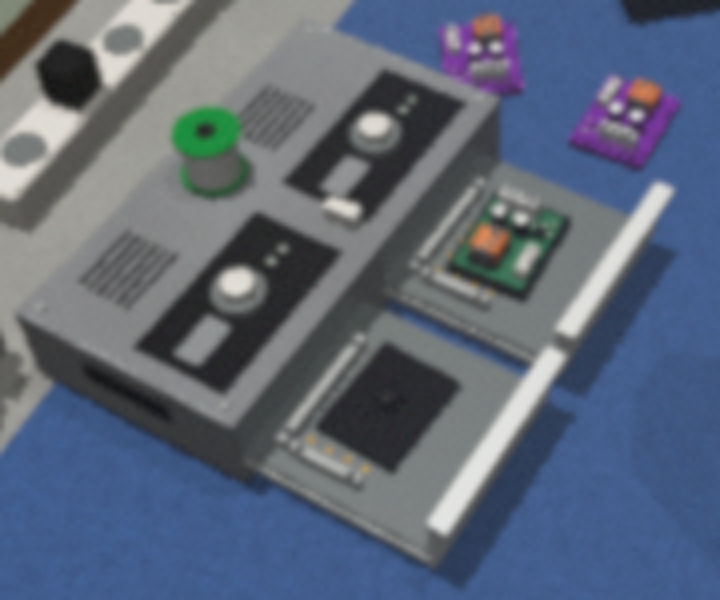

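The crop confirms it: the green board in its black carrier (crop (505,245)) is in the right drawer, and the plain cover with its knob (385,395) is in the left. Next I look from above with the wrist camera.

Run:
```python
from h import *
a=-0.09
q=[np.cos(a/2),np.sin(a/2),0,0]
bot.reach([0.52,-0.03,0.40],q)
c=shot('wrist','w1'); V=c['view']; print(-V[:3,:3].T@V[:3,3],V[:3,:3],c['intrinsics'])
o=get_obs();print(o['position'],o['orientation'],o['time_s'],o['joint_pos'])
```

```text
[ 0.60205022 -0.03795297  0.52632413] [[-9.15124717e-02 -9.95803911e-01 -1.93361518e-04]
 [-9.42491497e-01  8.65504771e-02  3.22829357e-01]
 [-3.21458001e-01  2.97251540e-02 -9.46457167e-01]] [[291.74989492   0.         317.78770889]
 [  0.         291.74989492 198.89932528]
 [  0.           0.           1.        ]]
[ 0.51998991 -0.03060157  0.39980175] [ 9.98969899e-01 -4.53774532e-02 -1.55802743e-04  5.85553573e-05] 2.6 [-6.15858298e-02  7.38392099e-02  1.65392182e+00 -1.23655098e-04
  1.41414130e+00  1.60001589e+00]
```

View pics/w1.png

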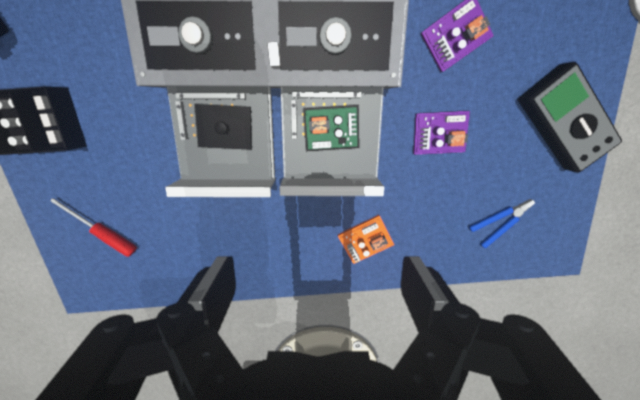

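Run:
```python
from h import *
c=np.load('pics/w1.npz'); im=cv2.imread('pics/w1.png'); hsv=cv2.cvtColor(im,cv2.COLOR_BGR2HSV)
def roi(m,x0,y0,x1,y1):
    r=np.zeros_like(m); r[y0:y1,x0:x1]=m[y0:y1,x0:x1]; n,l,s,ce=cv2.connectedComponentsWithStats(r); i=1+np.argmax(s[1:,4]); return (l==i).astype(np.uint8),s[i],ce[i]
white=((hsv[...,1]<25)&(hsv[...,2]>205)).astype(np.uint8)
B=[]
for n,b in (('L',(175,15,215,50)),('R',(318,15,355,50))):
    m,s,ce=roi(white,*b); cs=proj(c,np.zeros(3)) ; 
    for z in (.09,.1): print('button',n,s,ce,ray(c,[ce],z)[0])
for n,b in (('L',(155,180,277,205)),('R',(277,178,395,203))):
    m,s,ce=roi(white,*b); r=cv2.minAreaRect(cv2.findNonZero(m)); bp=cv2.boxPoints(r); print('lip',n,s,bp.round(1).tolist(),'\n',ray(c,bp,.074).round(4))
    ys=[];xs=range(s[0]+5,s[0]+s[2]-5)
    W=[ray(c,[(x,np.nonzero(m[:,x])[0].max()+.5)],.074)[0] for x in xs]; W=np.array(W); p=np.polyfit(W[:,1],W[:,0],1); print(' front edge x=',p,'yaw',-p[0])
g=((hsv[...,0]>45)&(hsv[...,0]<90)&(hsv[...,1]>70)).astype(np.uint8)
m,s,ce=roi(g,295,95,370,160); h=cv2.convexHull(cv2.findNonZero(m)); r=cv2.minAreaRect(h); bp=cv2.boxPoints(r); W=ray(c,bp,.035); print('green',bp.round(1).tolist(),'\n',W.round(4),W.mean(0),[np.linalg.norm(W[i]-W[(i+1)%4]) for i in range(4)])
cv2.imwrite('pics/crop2.png',cv2.resize(im[80:205,270:395],None,fx=4.8,fy=4.8,interpolation=cv2.INTER_CUBIC))
```

```text
button L [182  22  19  21 306] [190.88888889  32.36928105] [0.70096521 0.12160251 0.09      ]
button L [182  22  19  21 306] [190.88888889  32.36928105] [0.6986982 0.1179457 0.1      ]
button R [327  23  19  21 314] [335.7388535   32.85987261] [ 0.68285192 -0.06914786  0.09      ]
button R [327  23  19  21 314] [335.7388535   32.85987261] [ 0.68100004 -0.06843291  0.1       ]
lip L [166 187 104  10 919] [[166.0, 187.0], [269.0, 187.0], [269.0, 196.0], [166.0, 196.0]] 
 [[0.4911 0.2186 0.074 ]
 [0.4759 0.0529 0.074 ]
 [0.4607 0.0551 0.074 ]
 [0.4761 0.2226 0.074 ]]
 front edge x= [0.10218485 0.45381851] yaw -0.10218484708764143
lip R [364 186  20  10 180] [[364.0, 186.0], [383.0, 186.0], [383.0, 195.0], [364.0, 195.0]] 
 [[ 0.4635 -0.1     0.074 ]
 [ 0.4607 -0.1306  0.074 ]
 [ 0.4454 -0.1303  0.074 ]
 [ 0.4482 -0.0994  0.074 ]]
 front edge x= [0.0918341  0.45648684] yaw -0.09183409964908523
green [[305.1000061035156, 110.0999984741211], [355.8999938964844, 106.80000305175781], [358.3999938964844, 145.8000030517578], [307.6000061035156, 149.10000610351562]] 
 [[ 0.5877 -0.016   0.035 ]
 [ 0.5852 -0.0977  0.035 ]
 [ 0.5225 -0.0988  0.035 ]
 [ 0.5249 -0.0136  0.035 ]] [ 0.55506649 -0.05653785  0.035     ] [np.float64(0.0817592520115399), np.float64(0.06269622769415978), np.float64(0.0852711811487881), np.float64(0.06285575893047038)]
```

View pics/crop2.png

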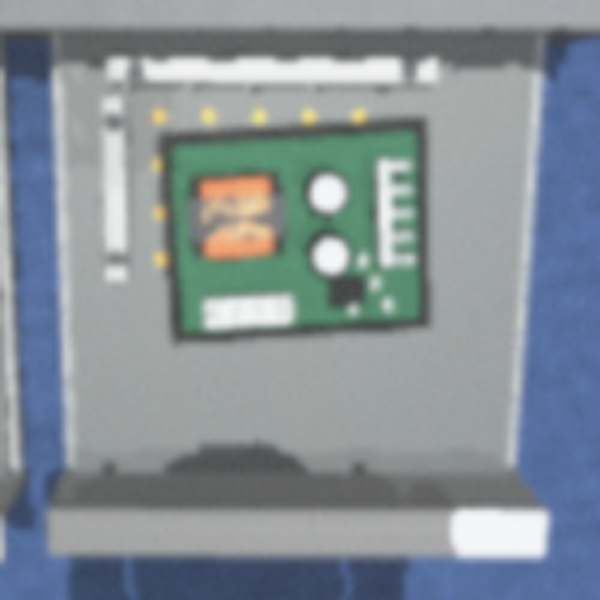

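Board found in tester coordinates: about 14 mm short of the rear stop, 12 mm right of the left stop, and turned about 0.065 rad. All three fit the description. The crop shows the clear strip in front of the board (rows 340–470) and to its right. Now I push it to the rear with closed fingers, with a force limit.

```bash
cat >> h.py <<'E'
yaw=-0.095; ex=np.array([np.cos(yaw),np.sin(yaw),0]); ey=np.array([-ex[1],ex[0],0])
nest=np.array([.5702,-.0457,0])
def loc(x,y,z): return nest+x*ex+y*ey+[0,0,z]
def q(a=yaw): return [np.cos(a/2),np.sin(a/2),0,0]
def F(): return np.array(get_obs()['wrist_force'])
def push(start,d,free,maxd,lim,step=.001):
    f0=F(); bot.servo_line(start+d*free,velocity=.05); s=free; f=-(F()-f0)@d; log=[f]
    while f<lim and s<maxd:
        s+=step; bot.servo_line(start+d*s,velocity=.02); f=-(F()-f0)@d; log.append(f)
    print('stop at',s,np.round(log,1),'tcp',get_obs()['position'],get_obs()['time_s']); return s
E
python3 - <<'E'
from h import *
hand.move_gripper(0.0)
bot.reach(loc(-.076,-.010,.15),q())
bot.servo_line(loc(-.076,-.010,.045),velocity=.12)
print(F(),get_obs()['gripper_width'],bot.tcp_to_tips)
s=push(loc(-.076,-.010,.045),ex,.022,.040,4.5)
p=np.array(get_obs()['position'])-nest; print('local',p@ex,p@ey)
st=loc(-.076+s-.008,-.010,.045); bot.servo_line(st,velocity=.05)
bot.servo_line(st+[0,0,.075],velocity=.15)
c=shot('wrist','w2')
E
```

```text
[ 0.73460871 -0.3311036   0.59348924] 0.00029875654277250436 0.017
stop at 0.031000000000000007 [1.6 0.7 1.2 1.4 0.7 1.4 0.7 1.7 1.4 6.5] tcp [ 0.52362966 -0.05123138  0.04485615] 8.225
local -0.045835658754945184 -0.009923964903030325
```

Rear contact came at the expected home position (finger face at local x = -35 mm). Now I push left.

Run:
```python
from h import *
p0=loc(0,-.082,.12)
a=min((yaw+np.pi/2,yaw-np.pi/2),key=lambda a:(lambda j:9 if j is None else abs(j[5]))(kinematics.solve_ik(p0,q(a))))
bot.reach(p0,q(a))
st=loc(0,-.082,.045); bot.servo_line(st,velocity=.12)
s=push(st,ey,.020,.034,4.5)
p=np.array(get_obs()['position'])-nest; print('local',p@ex,p@ey)
bot.servo_line(st,velocity=.08); bot.servo_line(p0,velocity=.15)
bot.reach(loc(-.085,-.0,.30),q())
c=shot('wrist','w3'); im=cv2.imread('pics/w3.png')
pts=proj(c,[loc(x,y,.035) for x,y in((0,0),(.035,.045),(.035,-.045),(-.035,-.045),(-.035,.045))]); print(pts.round())
u,v=pts[0].astype(int); x0,y0=max(u-90,0),max(v-75,0)
cv2.imwrite('pics/crop3.png',cv2.resize(im[y0:y0+150,x0:x0+180],None,fx=4,fy=4,interpolation=cv2.INTER_CUBIC)); print(x0,y0,get_obs()['time_s'])
```

```text
stop at 0.028000000000000008 [ 1.  -0.9  0.1 -0.1  0.5 -0.6 -0.8  1.2  5.9] tcp [ 0.56502427 -0.10019611  0.04501485] 14.0583
local 1.6956963618554137e-05 -0.054741339893448454
[[318.  97.]
 [281.  67.]
 [355.  67.]
 [352. 125.]
 [283. 125.]]
227 21 16.775
```

View pics/crop3.png

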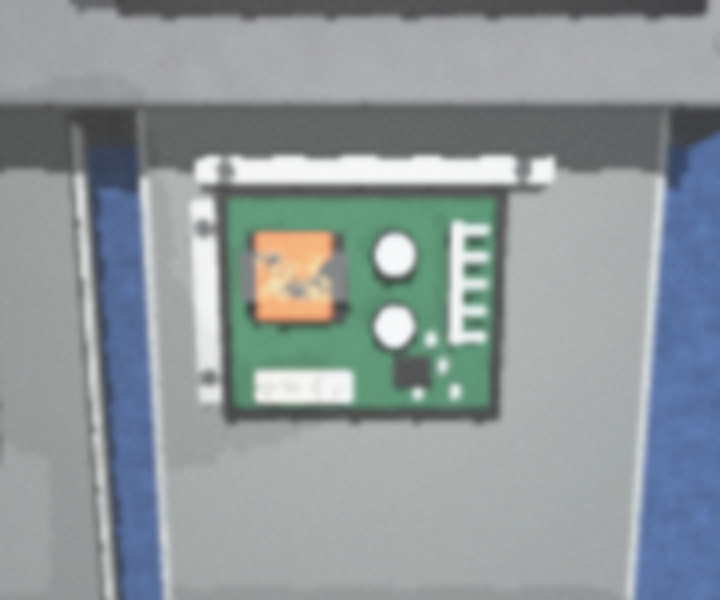

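The crop shows the board flush with both stops: rear contact at row 190, left contact at column 222. Next I shut the drawer.

Run:
```python
from h import *
bot.reach(loc(-.150,-.013,.14),q())
st=loc(-.150,-.013,.075); bot.servo_line(st,velocity=.12)
f0=F(); bot.servo_line(st+ex*.03,velocity=.05); print(F()-f0)
bot.servo_line(st+ex*.165,velocity=.06); f=F()-f0; print(f, get_obs()['time_s'])
s=.165
while -(F()-f0)@ex<20 and s<.19:
    s+=.001; bot.servo_line(st+ex*s,velocity=.02); print(round(s,3),np.round(-(F()-f0)@ex,1),end='; ')
p=np.array(get_obs()['position'])-nest; print('local',p@ex,p@ey, p@ex+.011+.117,get_obs()['time_s'])
bot.servo_line(st+ex*(s-.02),velocity=.08)
bot.servo_line(st+ex*(s-.05)+[0,0,.2],velocity=.2)
c=shot('wrist','w4'); print(get_obs()['time_s'])
```

```text
[-4.86209707 -0.34987469  2.29638883]
[-6.88005028  0.20819273  4.00275012] 21.3417
0.166 7.4; 0.167 7.9; 0.168 7.8; 0.169 8.4; 0.17 6.8; 0.171 7.8; 0.172 7.7; 0.173 8.5; 0.174 7.5; 0.175 7.7; 0.176 7.3; 0.177 8.1; 0.178 8.1; 0.179 11.8; 0.18 15.1; 0.181 17.9; 0.182 21.6; local 0.026896313837308315 -0.012878369193855422 0.1548963138373083 25.5917
27.2
```

View pics/w4.png

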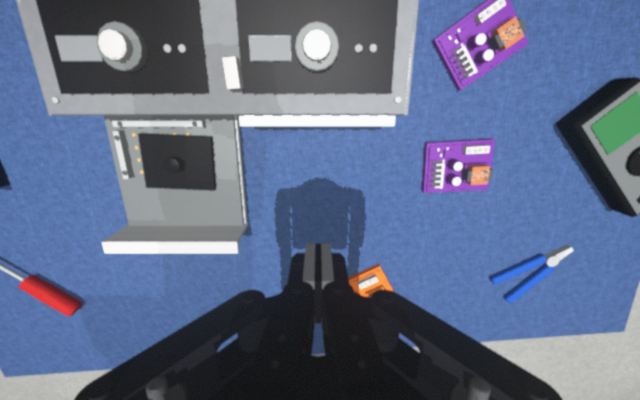

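The drawer is shut: force rose at the hard stop, and the lip sits flush at row 120 in the picture. The button position from the closed drawer matches the camera measurement to within 1 mm. Now I press it.

Run:
```python
from h import *
b=loc(.113,-.013,0)
bot.reach(b+[0,0,.16],q())
d=np.array([0,0,-1.]); st=b+[0,0,.135]; bot.servo_line(st,velocity=.1); bot.dwell(.1)
s=push(st,d,.012,.045,8)
bot.dwell(.15); print(F())
bot.servo_line(b+[0,0,.17],velocity=.08); bot.servo_line(b+[-.15,0,.28],velocity=.2)
shot('wrist','w5'); print(get_obs()['time_s'],F())
im=cv2.imread('pics/w5.png')
```

```text
stop at 0.018000000000000006 [ 1.4  1.9  2.5  2.1  2.3  4.2 11.1] tcp [ 0.68153868 -0.06933674  0.11796766] 30.325
[-4.82472582  0.16245755 11.14949616]
32.425 [ 0.06270734 -0.04117713  0.17397544]
```

View pics/w5.png

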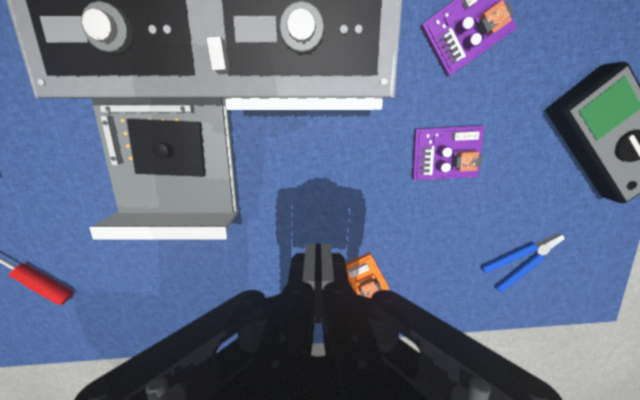

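The button bottomed out: force rose along its spring to about 4 N, then to a hard 11 N. Everything else is undisturbed and the other drawer is still open.

```bash
python3 -c "
from h import *
print(hand_in())"
```

```text
the job is handed in; nothing more can be done
None
```

The board is snug against both stops in the right drawer, that drawer is shut, and its start button was pressed and released. The left drawer is still open with its cover, and I handed the job in after about 32 s of robot time; no verdict came back.

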